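Level the counter scanner and show it a carton

TASK

First turn the red levelling knob until the scanner's hinged platform sits level. Then pick the orange carton out of the blue tray and show it to the scanner: hold it upright in the air with its bar-code label squarely facing the scanner window, the label centred on the window and about 10 cm in front of it. Finish while still holding it there, still and touching nothing else; leave the platform level and the tin, jar and stamp where they are.

Things in the scene. Friction and masses are not known exactly. Their poses are not given: they have to be found in the camera images.
- window (a point): Centre of the dark red window (56 x 50 mm high) of the black bar-code scanner, a head 56 x 74 x 72 mm on a post at the platform's hinge end; platform level, the window centre is 150 mm and the head's top 188 mm above the counter. x points into the window (it looks along -x, to between the robot and its left), y along the platform away from the knob, z up. It leans with the platform.
- platform (a joint): Tilt of the hinged aluminium platform (54 x 250 x 8 mm) that carries the scanner, about a hinge below the scanner: 0 is level, positive (rad): knob end low, negative: knob end high. Starts at 0.11 to 0.21. Geared to the knob: each rad of clockwise knob turn, seen from above, lowers the value by 0.1 rad. Stays where the knob leaves it.
- level_knob (a joint): Angle of the red levelling knob on a fixed upright screw at the platform's low end, growing clockwise seen from above; range -2.3 to 0.8 rad, 0 where the platform is level. Takes about 0.1 N m, stays where left; needs 1.1 to 2.1 rad clockwise at first, so often two grasps.
- knob_grip (a point): Point to grip on the knob, on its upright axis, 115 mm above the counter. The knob is a bar 44 mm long and 14 mm thick, top 124 mm and foot 96 mm above the counter, on a disc of 40 mm diameter. x lies along the bar, y across it, z up. It turns in place, neither rising nor sinking, 190 mm from the scanner's post.
- stand: Fixed dark steel base plate of the scanner stand, 100 x 300 x 12 mm, on the counter; origin under its centre, y along its length towards the scanner end, the scanner looks along -x. Its position and yaw vary. Hinge axis at y = +95 mm, 65 mm up, screw at y = -95 mm.
- tray: Low blue tray, 270 x 260 mm, 30 mm high, walls and floor 5 mm thick, fixed on the counter; origin under its centre. The carton, tin and jar stand in it, in any order, about 140 mm apart.
- carton_center (a point): Centre of the upright orange carton, 44 mm thick (x), 60 wide (y), 110 high (z), 0.2 to 0.42 kg, rigid, on the tray floor (centre 60 mm above the counter). White label with black bars on the -x face only; a white strip above it folds 12 mm over the top edge, so that side shows from above. Grip across the 44 mm near the top, above the bars (65 mm from the foot).
- label (a point): Centre of the carton's bar-code, on its -x face, 45 mm above the carton's foot. Axes as the carton's: the label looks along -x, z up.
- tin: Green-banded tin, 66 mm diameter, 75 mm high, standing in the tray; origin under its centre. A bystander.
- jar: Jar with blue cap, 60 mm diameter, 85 mm high, standing in the tray; origin under its centre. A bystander.
- stamp: Red hand stamp, 36 mm diameter, 78 mm high, standing on the counter beyond the stand; origin under its centre. A bystander.
There are look-alikes about, which are no part of the job. Of the things that look like the part that bears carton_center, the middle-sized one is meant.

How it is judged (in metres and radians):
On the way, in this order (a step that is already met when the one before it is completed fails the run):
1. the platform is levelled while the carton still stands in the tray (value of joint platform between -0.045 and 0.045 rad and height (world z) of carton_center below 0.075 m), for 0.3 s.
2. the carton is lifted clear of the tray (height (world z) of carton_center above 0.1 m and contact force between carton and tray below 0.1 N), for 0.1 s.
At the end, for the whole second after the job is handed in: Platform level within 2.5 degrees; carton held still in the fingers, touching nothing else, robot off the stand; label 70 to 130 mm before the window, within 20 mm of its centre sideways and in height, facing it within 10 degrees, carton upright within 8 degrees; tin, jar and stamp in place (value of joint platform between -0.045 and 0.045 rad and x of label in the frame of window between -0.13 and -0.07 m and y of label in the frame of window between -0.02 and 0.02 m and z of label in the frame of window between -0.02 and 0.02 m and x of window in the frame of label below 0 m and angle between the x axis of label and the x axis of window, either way round below 0.175 rad and angle between label's own z axis and vertical below 0.14 rad and contact force between carton and the fingers above 0.5 N and contact force between carton and tray below 0.1 N and contact force between each of carton, the arm, the fingers and stand below 0.1 N and contact force between carton and tin below 0.1 N and contact force between carton and jar below 0.1 N and contact force between carton and stamp below 0.1 N and linear speed of carton below 0.03 m/s); the arm keeps its last pose, push and grip.
It fails at once if the tin, jar or stamp is moved by more than 30 mm or tipped over (distance of any of tin, jar, stamp from where it was at the start of the episode above 0.03 m or angle between any of tin, jar, stamp's own z axis and vertical above 0.5 rad).
It also fails if it takes over 72 s, if anything falls off the work surface, if the arm or the gripper's body presses on something with over 40 N, if the wrist force passes 120 N, or if a joint passes its speed limit or range.

ROBOT

A 6-joint arm with a two-finger parallel gripper is mounted at the origin on the work surface. World frame = base frame: x ahead of the robot, y to its left, z up, the work surface at z = 0. Lengths are in mm, angles in rad, forces in N, time in s.
With the tool pointing down it reaches from about 375 to 825 mm from the base axis. Payload 5.5 kg.
Tool frame: the origin (TCP) lies midway between the tips of the shut fingers; the grasp point (between the pads) lies 19 mm behind it; y points along the fingers, x is the direction in which the jaws open and shut, and the axes are right-handed (so a half turn about y gives the same grasp; the last joint's range is limited). The gripper opens to 85 mm and grips with 20 to 120 N. Pads are 22 mm wide; open, the fingers measure 114 mm over their backs; the gripper's body (76 mm by 85 mm) begins 54 mm behind the grasp point. The pads swing forward as they close: fully open they stand 13 mm farther back than shut.
Start: joints at [1.205, 0.314, -0.047, 1.21, 0, 1.571], TCP at [214.614, 560.299, 231.299] pointing down, gripper open.
Joint ranges: [-2.67, 2.67], [-0.69, 1.73], [-1.03, 1.25], [-2.08, 2.16], [-1.42, 1.45], [-3.14, 3.14]. Speed limits (rad/s): [2.39, 2.39, 3.01, 3.14, 3.14, 3.14].

INTERFACE

Orientations are given as [roll, pitch, yaw] about the fixed x, y, z axes, in that order (R = Rz(yaw) Ry(pitch) Rx(roll)).
In Python, from bench import arm gives the robot as it stands.
- The arm moves only by the tool jog_arm, never from a script. Its argument "motion" is a list of rows, each a list of 3 entries, a list of its own where there are three numbers: the shift along the tool's x, y, z in mm, then the turn, a rotation vector about the tool's x, y, z in rad, then the finger opening in mm, from 0 to 85.4. A call has 1 to 20 rows; each row shifts and turns the commanded pose from where the row before left it, along the tool's axes as they then stand; what a row does not reach is not made up. A row lasts 1/12 s, in which the tool goes at most 41.7 mm and 7.16 degrees, less where a joint would pass 70% of its speed; a pose out of reach is approached as far as the arm can. A call is refused whole if a number of a shift passes 41.7 or a number of a turn 0.125, either way. A call with a gripper value outside its range is refused whole. The fingers move at their own pace and stop on an object; "force" is the grip in N (left out, the last holds). Time passes only in rows, so rows that do not move let the fingers close. It gives the time, the measured TCP pose, the force and the opening at its end, in the units of the state.
- arm.sense(): the state, without advancing time (a new reading comes with each control period).
- arm.read_camera(name): name is "side" or "top" or "wrist"; returns the picture (384x512x3 uint8, red, green, blue); there is no depth.
- arm.calibration(name): a dict with "fx", "fy", "cx", "cy" (pixels), "k1" (the pictures are not rectified: a ray, as slopes to the right and down, at radius r is drawn at 1 + k1 r^2 times it, then the intrinsics apply), "R" (3x3) and "t" (3): a world point X has camera coordinates R X + t; the wrist camera has in their place "T_tool_cam" (4x4, takes a point from camera to tool coordinates, whose origin is the TCP and whose axes are the tool frame's). Camera axes: x right, y down, z forward; pixel columns grow to the right and rows downward; lengths in mm; the calibration is good to about 2 mm. A picture is of the moment at which its call begins: read the wrist's pose just before it. calibration takes no time and is no camera call.
- arm.close_job(): hands the job in, once; it reports no verdict.
The state is a dict: "time_s": time; "joints": joint angles; "qd": joint speeds; "effort": joint torques, N m; "position": TCP position; "orientation": TCP orientation; "contact_force": force on the tool from outside, world axes, zero at the start; "moment": the same for the moment, N m; "opening": finger opening in mm.
Only numpy, scipy, OpenCV 4.12 (cv2) and the standard library are available. Lean on these libraries where they do the work, as an engineer would, in place of code of your own. Each camera call takes 0.05 s, during which the arm holds its last target.

## Working session

There is one attempt and no reset: what is moved stays moved. The work goes in short steps, Python scripts to look and compute and a tool call to move; the robot and the scene stay as the last step left them, time stands still between calls to the robot, and variables do not carry over. Pictures are saved under pics/ and viewed, and the job is handed in when it is done.

Besides the shell and the picture viewer there is one more tool, called after "Emit:" as name([rows], argument=value, ...), one row to a line, values as JSON. jog_arm: Moves the arm, as the interface text tells. Its arguments: {"type":"object","properties":{"motion":{"type":"array","items":{"type":"array"}},"force":{"type":"number"}},"required":["motion"]}

```bash
mkdir -p pics; ls
python3 - <<'E'
from bench import arm
import cv2
print(arm.sense())
for n in ["side","top","wrist"]:
    im=arm.read_camera(n); cv2.imwrite(f"pics/{n}0.png",im[:,:,::-1]); print(n,arm.calibration(n))
E
```

```text
pics
{'time_s': 0.0, 'joints': array([ 1.20499629e+00,  3.14206475e-01, -4.81002702e-02,  1.21019094e+00,
        1.90090143e-05,  1.57081657e+00]), 'qd': array([ 7.76701101e-04,  1.44164262e-04,  8.22498168e-04, -3.67548086e-04,
        9.45553764e-04, -9.01615864e-06]), 'effort': array([ 1.43560133e-04, -5.39584494e+01,  3.39754093e+01,  1.91907532e-02,
        2.82483472e-05,  4.93060867e-06]), 'position': array([214.40244162, 559.75780301, 230.43699016]), 'orientation': array([-1.57077735,  0.00170136,  1.20497605]), 'contact_force': array([-0.48671565,  0.23862826, -0.31061902]), 'moment': array([ 0.00119223, -0.02681966,  0.0213737 ]), 'opening': 85.4045614801397}
side {'fx': 382.43745846860793, 'fy': 382.43745846860793, 'cx': 255.71276422461295, 'cy': 184.0375218625023, 'k1': -0.10950139255535869, 'R': array([[ 0.86636545, -0.49921659, -0.01391751],
       [-0.30168222, -0.50093919, -0.81120143],
       [ 0.39799339,  0.70699556, -0.58460118]]), 't': array([-526.33465252,  274.22967073,  836.48650917])}
top {'fx': 378.2456314454216, 'fy': 378.2456314454216, 'cx': 253.14694084460388, 'cy': 188.78600308731308, 'k1': -0.12095486884156725, 'R': array([[ 0.02373873, -0.99967111,  0.00970302],
       [-0.99367134, -0.02465993, -0.1095863 ],
       [ 0.10978953, -0.00704018, -0.99392992]]), 't': array([ -29.89574458,  624.73622201, 1028.82976994])}
wrist {'fx': 314.4028778033052, 'fy': 314.4028778033052, 'cx': 254.85342789260034, 'cy': 191.56928399532129, 'k1': 0.012098321916329358, 'T_tool_cam': array([[ 9.99999189e-01, -2.55680777e-04, -1.24769069e-03,
        -6.98371524e-01],
       [ 1.13593832e-03, -2.63979920e-01,  9.64527507e-01,
        -1.43265422e+02],
       [-5.75976429e-04, -9.64528142e-01, -2.63979415e-01,
         6.65542670e+01],
       [ 0.00000000e+00,  0.00000000e+00,  0.00000000e+00,
         1.00000000e+00]])}
```

View pics/side0.png

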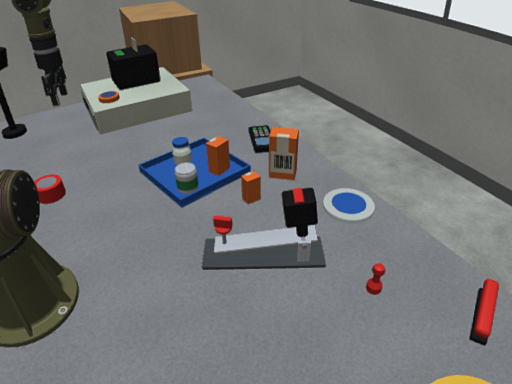

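View pics/top0.png

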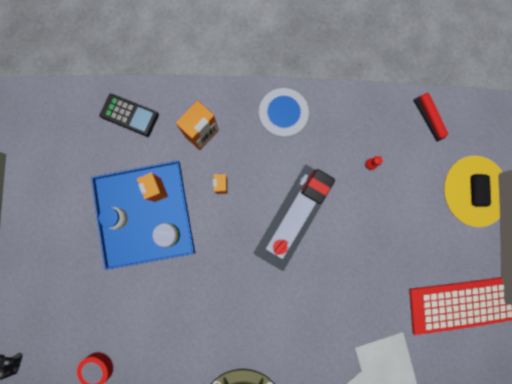

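View pics/wrist0.png

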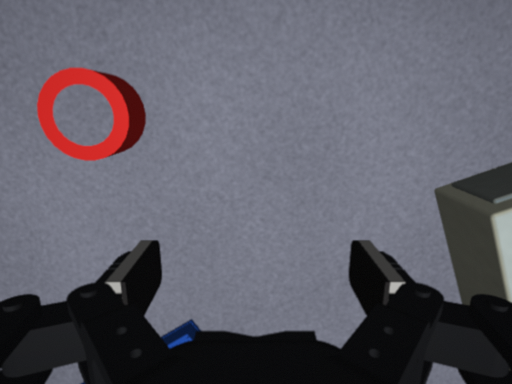

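The side view shows three orange boxes: one in the tray at (218,155), a small one at (251,187) and a large one at (284,152). In the top view they are at (150,186), (220,183) and (197,122). The middle-sized one is the one in the tray. Red look-alikes for the knob (223,225 side; 280,247 top) are the stamp, the red ring, the cylinder and the keyboard. I'll check my choices in close crops.

```bash
cat > h.py <<'E'
import numpy as np, cv2
from bench import arm
def cam(n, st=None):
    c=arm.calibration(n)
    if n=="wrist":
        from scipy.spatial.transform import Rotation as Ro
        T=np.eye(4); T[:3,:3]=Ro.from_euler('xyz',st['orientation']).as_matrix(); T[:3,3]=st['position']
        M=np.linalg.inv(T@c["T_tool_cam"]); c["R"]=M[:3,:3]; c["t"]=M[:3,3]
    c["R"]=np.array(c["R"]);c["t"]=np.array(c["t"]); return c
def ray(c,u,v):
    x=(u-c["cx"])/c["fx"]; y=(v-c["cy"])/c["fy"]; rd=np.hypot(x,y); r=rd
    for _ in range(20): r=rd/(1+c["k1"]*r*r)
    s=r/rd if rd>0 else 1
    d=c["R"].T@np.array([x*s,y*s,1]); o=-c["R"].T@c["t"]; return o,d/np.linalg.norm(d)
def onz(c,u,v,z):
    o,d=ray(c,u,v); return o+d*(z-o[2])/d[2]
def tri(*rs):
    A=np.zeros((3,3));b=np.zeros(3)
    for o,d in rs:
        P=np.eye(3)-np.outer(d,d);A+=P;b+=P@o
    X=np.linalg.solve(A,b); return X,[np.linalg.norm((np.eye(3)-np.outer(d,d))@(X-o)) for o,d in rs]
def proj(c,X):
    p=c["R"]@np.asarray(X,float)+c["t"]; x,y=p[0]/p[2],p[1]/p[2]; f=1+c["k1"]*(x*x+y*y)
    return np.array([c["fx"]*x*f+c["cx"],c["fy"]*y*f+c["cy"]])
E
python3 - <<'E'
from h import *
s=cv2.imread("pics/side0.png");t=cv2.imread("pics/top0.png")
a=cv2.resize(s[180:280,195:335],None,fx=5,fy=5,interpolation=2);b=cv2.resize(t[160:275,245:345],None,fx=5,fy=5,interpolation=2)
cv2.imwrite("pics/c1.png",a);cv2.imwrite("pics/c2.png",b)
cv2.imwrite("pics/c3.png",cv2.resize(t[155:275,85:235],None,fx=5,fy=5,interpolation=2))
cv2.imwrite("pics/c4.png",cv2.resize(s[120:215,130:305],None,fx=4,fy=4,interpolation=2))
for n in["side","top"]:
    c=cam(n);print(n,-c["R"].T@c["t"])
c=cam("top")
for p in [(280,247),(318,185),(150,186)]: print(p,onz(c,*p,115))
E
```

```text
side [ 205.81227605 -716.77485043  704.14123554]
top [ 508.53742692   -7.23682165 1091.33730441]
(280, 247) [467.95591626 -86.55702594 115.        ]
(318, 185) [ 630.54153843 -183.37458448  115.        ]
(150, 186) [617.01930887 255.79790792 115.        ]
```

View pics/c1.png

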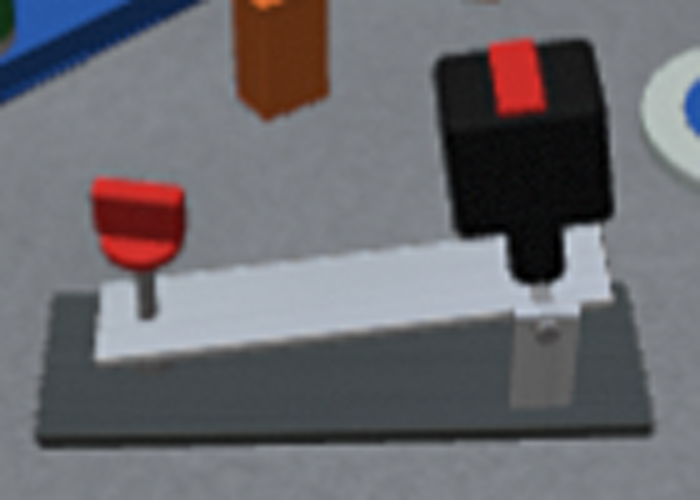

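View pics/c2.png

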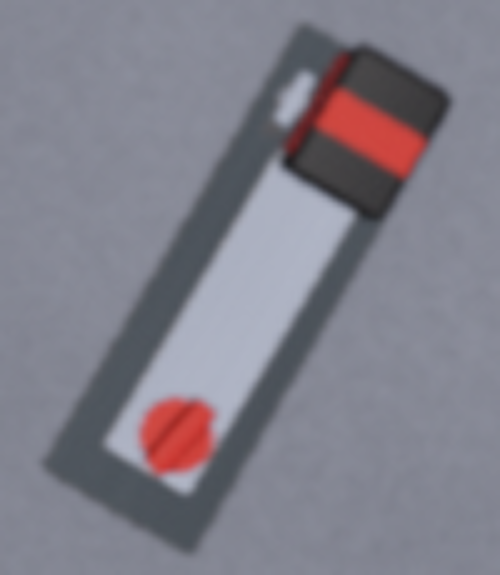

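View pics/c3.png

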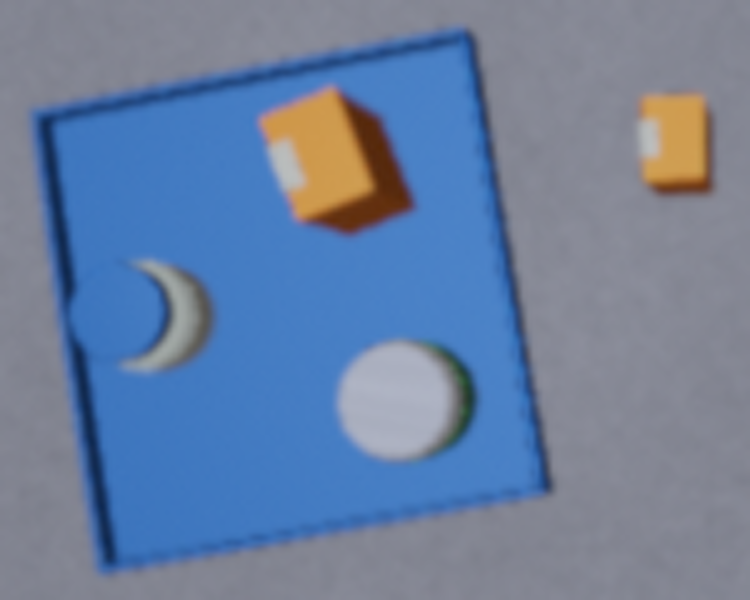

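View pics/c4.png

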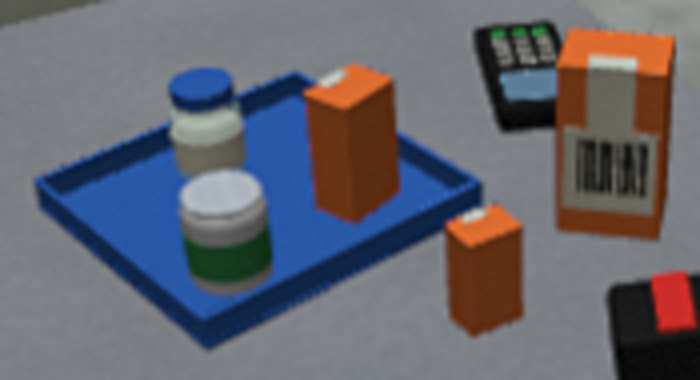

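Close crops confirm the choices. The tray carton is the middle-sized box, and its white strip faces image-left, roughly +y. The scanner window faces the upper left of the top view. Next I'll measure the stand, knob, carton and tilt.

Run:
```python
from h import *
T=cam("top");S=cam("side")
im=cv2.imread("pics/top0.png");hsv=cv2.cvtColor(im,cv2.COLOR_BGR2HSV)
# stand corners from crop
P=lambda x,y:(245+x/5-.4,160+y/5-.4)
cs=[onz(T,*P(*p),12)[:2] for p in [(45,463),(305,22),(195,553)]]
y1=cs[1]-cs[0]; w=cs[2]-cs[0]; print("stand L,W",np.linalg.norm(y1),np.linalg.norm(w),"yaw y",np.degrees(np.arctan2(*y1[::-1])), "w",np.degrees(np.arctan2(*w[::-1])))
y=y1/np.linalg.norm(y1); x=np.array([y[1],-y[0]])
C=cs[0]+y*150+x*50; C2=(cs[1]+cs[2])/2; print("C",C,C2)
C=(C+C2)/2
knob=C-95*y; hinge=C+95*y; print("knob from stand",knob,"hinge",hinge)
c0=cs[0]
# knob by disc centroid
m=((hsv[...,0]<10)|(hsv[...,0]>170))&(hsv[...,1]>120)&(hsv[...,2]>60)
n,l,st,ce=cv2.connectedComponentsWithStats(m.astype(np.uint8))
for i in range(1,n):
    if st[i,4]>15: print(i,st[i],ce[i],onz(T,*ce[i],110))
# tilt: near edge plane through C+27x, direction y
Q=lambda x,y:(195+x/5-.4,180+y/5-.4)
def onplane(u,v,off):
    o,d=ray(S,u,v); k=((C+off*x-o[:2])@x)/(d[:2]@x); X=o+d*k; return (X[:2]-C)@y, X[2]
for p in [(95,362),(612,302),(100,285),(604,228)]:
    print(p,onplane(*Q(*p),27),onplane(*Q(*p),-27))
# carton: tops z=115
R=lambda x,y:(85+x/5-.4,155+y/5-.4)
q=np.array([onz(T,*R(*p),115)[:2] for p in [(259,118),(338,87),(376,190),(298,223)]])
print("carton",q.mean(0),[np.linalg.norm(q[i]-q[(i+1)%4]) for i in range(4)])
d1=q[0]+q[3]-q[1]-q[2]; print("label dir deg",np.degrees(np.arctan2(d1[1],d1[0])), np.degrees(np.arctan2(*((q[0]+q[1]-q[2]-q[3])[::-1]))))
U=lambda x,y:(130+x/4-.4,120+y/4-.4)
S4=[onz(S,*U(*p),115)[:2] for p in [(304,97),(377,65),(399,80),(343,110)]]
print("carton side",np.mean(S4,0),S4)
for p in [(114,310),(401,400)]: print("jar/tin",onz(T,*R(*p),80))
```

```text
stand L,W 294.6895748733106 98.798380906868 yaw y -29.47715092552219 w -119.58513510931573
C [ 553.37591275 -137.78589302] [ 551.27904976 -135.91040007]
knob from stand [469.62504115 -90.10088565] hinge [ 635.02992136 -183.59540744]
1 [419  93  29  46 546] [433.22710623 115.39377289] [ 834.39746097 -509.4244477   110.        ]
10 [366 156  17  14 156] [373.33333333 162.21794872] [ 696.37693881 -333.84238608  110.        ]
11 [303 171  27  25 255] [316.72156863 184.97647059] [ 631.14280305 -180.8895635   110.        ]
26 [274 240  13  15 158] [280.         246.66455696] [468.60821135 -86.94721626 110.        ]
27 [ 410  277  102   58 1475] [444.93694915 303.6359322 ] [ 322.55252556 -531.11853823  110.        ]
74 [ 77 353  36  31 550] [ 96.19454545 366.62      ] [141.24657857 383.17830395 110.        ]
(95, 362) (np.float64(-121.57156538442882), np.float64(37.3926603937681)) (np.float64(-130.3399417156522), np.float64(-18.13815761208798))
(612, 302) (np.float64(124.55673177070075), np.float64(71.74237607463351)) (np.float64(136.28739538476415), np.float64(19.07240829197417))
(100, 285) (np.float64(-115.10258549855043), np.float64(88.23905881320604)) (np.float64(-123.33218640809893), np.float64(36.943033654501164))
(604, 228) (np.float64(116.9725318578889), np.float64(118.6391265858689)) (np.float64(128.07153784151015), np.float64(69.87500129732996))
carton [618.3146236  260.88824351] [np.float64(44.82298335722973), np.float64(58.53817920177604), np.float64(44.36720044458472), np.float64(59.76143543483108)]
label dir deg 113.61860568237785 23.41683807823575
carton side [621.09824452 253.08502932] [array([580.09885593, 261.15494448]), array([651.35707278, 277.81104405]), array([655.35415616, 246.43730413]), array([597.58289321, 226.93682463])]
jar/tin [534.62707472 378.72537058  80.        ]
jar/tin [491.31537359 218.59709863  80.        ]
```

Emit:
jog_arm([
  [[-30.2,0,-27.7],[0,0,0],85],
  [[-30.2,0,-27.7],[0,0,0],85],
  [[-30.2,0,-27.7],[0,0,0],85],
  [[-30.2,0,-27.7],[0,0,0],85],
  [[-30.2,0,-27.7],[0,0,0],85],
  [[-30.2,0,-27.7],[0,0,0],85],
  [[-30.2,0,-27.7],[0,0,0],85],
  [[-30.2,0,-27.7],[0,0,0],85],
  [[-30.2,0,-27.7],[0,0,0],85],
  [[-30.2,0,-27.7],[0,0,0],85],
  [[-30.2,0,-27.7],[0,0,0],85],
  [[-30.2,0,-27.7],[0,0,0],85],
  [[-30.2,0,-27.7],[0,0,0],85],
  [[-30.2,0,-27.7],[0,0,0],85],
  [[-30.2,0,-27.7],[0,0,0],85],
  [[-30.2,0,-27.7],[0,0,0],85],
  [[-30.2,0,-27.7],[0,0,0],85],
])

```text
time_s: 1.57
position: [470.9, -89.7, 231.3]
orientation: [-1.571, -0.0, 1.204]
contact_force: [0.7, 0.9, -0.2]
opening: 84.6
```

Emit:
jog_arm([
  [[0,0,0],[0,0.1,0],85],
  [[0,0,0],[0,0.1,0],85],
  [[0,0,0],[0,0.1,0],85],
  [[0,0,0],[0,0.1,0],85],
  [[0,0,0],[0,0.1,0],85],
  [[0,0,0],[0,0,0],85],
  [[0,0,0],[0,0,0],85],
])

```text
time_s: 2.15
position: [470.5, -87.6, 231.1]
orientation: [-1.57, 0.0, 0.708]
contact_force: [0.7, 1.1, -0.7]
opening: 84.9
```

Run:
```python
from h import *
s=arm.sense(); print(s['position'],s['orientation'],s['joints'],s['time_s'])
im=arm.read_camera("wrist"); cv2.imwrite("pics/w1.png",im[:,:,::-1]); np.save("w1.npy",np.r_[s['position'],s['orientation']])
c=cam("wrist",s); print(proj(c,[469,-88,124]),proj(c,[469,-88,96]))
```

```text
[470.54729026 -87.58317288 231.11551463] [-1.57047978e+00  2.63618083e-04  7.07670406e-01] [-1.84020212e-01  8.61357995e-02 -3.28666379e-01  1.15640604e+00
 -6.30809353e-06  6.79105752e-01] 2.15
[254.10512205 187.95819835] [254.22467014 180.15957704]
```

View pics/w1.png

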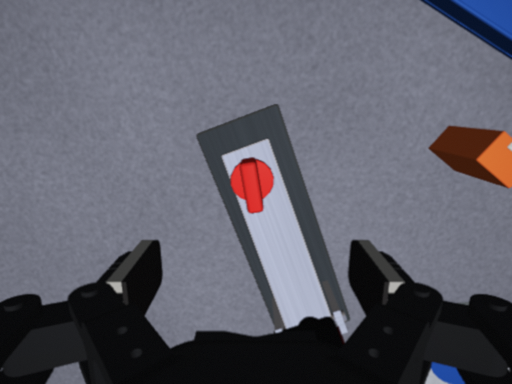

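The wrist view shows the red knob at about (252,182), with its bar nearly vertical in the image. I'll measure the bar angle and the axis precisely.

Run:
```python
from h import *
im=cv2.imread("pics/w1.png")
cv2.imwrite("pics/w1c.png",cv2.resize(im[145:225,215:295],None,fx=7,fy=7,interpolation=2))
```

```text
(no output)
```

View pics/w1c.png

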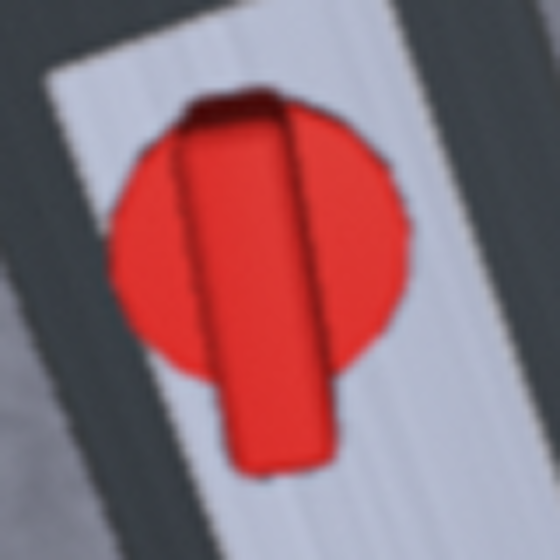

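Run:
```python
from h import *
v=np.load("w1.npy"); c=cam("wrist",dict(position=v[:3],orientation=v[3:]))
W=lambda x,y:(215+x/7-.43,145+y/7-.43)
q=[onz(c,*W(*p),124) for p in [(182,128),(288,125),(335,462),(232,470)]]
print(np.mean(q,0),[np.linalg.norm(q[i]-q[(i+1)%4]) for i in range(4)])
for a,b in [(0,3),(1,2)]:
    d=q[a]-q[b]; print(np.degrees(np.arctan2(d[1],d[0])))
print("disc",onz(c,*W(260,240),96))
```

```text
[467.17435209 -88.93962643 124.        ] [np.float64(12.203905889758545), np.float64(41.26232434855539), np.float64(12.403039331306678), np.float64(41.900815679029826)]
138.06259403823702
138.40753601118007
disc [466.47733265 -88.55788161  96.        ]
```

Emit:
jog_arm([
  [[0,0,0],[0,-0.067,0],85],
  [[0,0,0],[0,-0.067,0],85],
  [[-3.4,30,1.7],[0,0,0],70],
  [[0,30,0],[0,0,0],60],
  [[0,30,0],[0,0,0],50],
  [[0,25,0],[0,0,0],45],
  [[0,17,0],[0,0,0],40],
  [[0,0,0],[0,0,0],40],
  [[0,0,0],[0,0,0],40],
  [[0,0,0],[0,0,0],40],
], force=40)

```text
time_s: 3.03
position: [467.9, -89.0, 100.3]
orientation: [-1.572, -0.001, 0.84]
contact_force: [0.0, 0.4, 0.4]
opening: 39.8
```

Run:
```python
from h import *
s=arm.sense(); print(s['position'],s['orientation'],s['contact_force'],s['opening'])
im=arm.read_camera("wrist"); cv2.imwrite("pics/w2.png",im[:,:,::-1])
```

```text
[467.85616719 -89.01844062 100.3498641 ] [-1.57168049e+00 -5.71143721e-04  8.39979396e-01] [0.03484567 0.36230044 0.3792167 ] 39.76237242853949
```

View pics/w2.png

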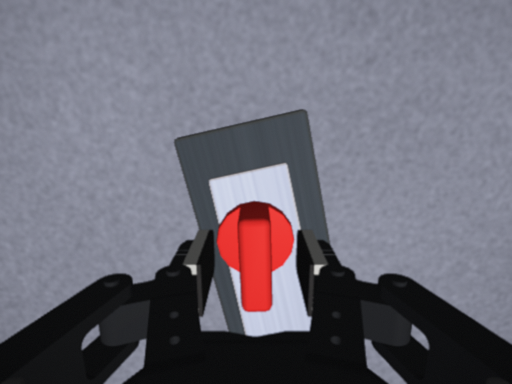

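The knob bar at (256,260) is centred between the jaws. I'll close on it.

Emit:
jog_arm([
  [[0,0,0],[0,0,0],25],
  [[0,0,0],[0,0,0],5],
  [[0,0,0],[0,0,0],5],
  [[0,0,0],[0,0,0],5],
  [[0,0,0],[0,0,0],5],
  [[0,0,0],[0,0,0],5],
  [[0,0,0],[0,0,0],5],
], force=50)

```text
time_s: 3.67
position: [468.1, -89.1, 100.5]
orientation: [-1.573, -0.001, 0.839]
contact_force: [-1.1, 0.7, 6.0]
opening: 13.1
```

Emit:
jog_arm([
  [[0,0,0],[0,0.09,0],5],
  [[0,0,0],[0,0.09,0],5],
  [[0,0,0],[0,0.09,0],5],
  [[0,0,0],[0,0.09,0],5],
  [[0,0,0],[0,0.09,0],5],
  [[0,0,0],[0,0.09,0],5],
  [[0,0,0],[0,0.09,0],5],
  [[0,0,0],[0,0.09,0],5],
  [[0,0,0],[0,0.09,0],5],
  [[0,0,0],[0,0.09,0],5],
  [[0,0,0],[0,0.09,0],5],
  [[0,0,0],[0,0.09,0],5],
  [[0,0,0],[0,0.09,0],5],
  [[0,0,0],[0,0.09,0],5],
  [[0,0,0],[0,0.09,0],5],
  [[0,0,0],[0,0,0],5],
  [[0,0,0],[0,0,0],5],
  [[0,0,0],[0,0,0],5],
])

```text
time_s: 5.17
position: [467.5, -89.2, 100.5]
orientation: [-1.571, -0.001, -0.511]
contact_force: [-2.3, -0.1, 8.6]
opening: 12.9
```

Run:
```python
from h import *
s=arm.sense(); print(s['position'],s['orientation'],s['contact_force'],s['moment'],s['opening'])
im=arm.read_camera("side")[:,:,::-1]; cv2.imwrite("pics/s2.png",im)
cv2.imwrite("pics/s2c.png",cv2.resize(im[170:280,195:335],None,fx=5,fy=5,interpolation=2))
```

```text
[467.5092699  -89.17256882 100.5223676 ] [-1.57072613e+00 -1.20762200e-03 -5.11160296e-01] [-2.25932717 -0.11189391  8.58768715] [-0.00292948  0.6460163  -0.08873528] 12.888687894355227
```

View pics/s2c.png

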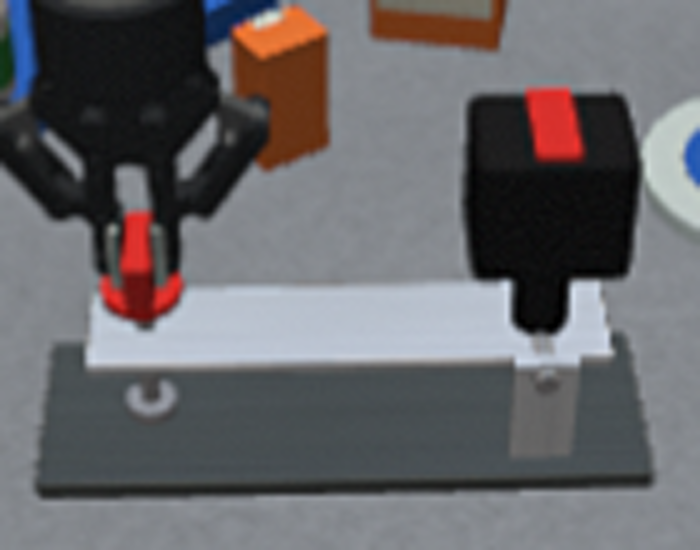

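Run:
```python
from h import *
S=cam("side"); C=np.array([552.33,-136.85]); yaw=np.radians(-29.5); y=np.array([np.cos(yaw),np.sin(yaw)]); x=np.array([y[1],-y[0]])
def onplane(u,v,off):
    o,d=ray(S,u,v); k=((C+off*x-o[:2])@x)/(d[:2]@x); X=o+d*k; return (X[:2]-C)@y, X[2]
Q=lambda x,y:(195+x/5-.4,170+y/5-.4)
for name,off,ps in [("near",27,[(88,364),(612,355)]),("far",-27,[(95,292),(604,284)]),("base near top",50,[(38,486),(652,475)]),("base near bot",50,[(40,496),(650,484)])]:
    a=[onplane(*Q(*p),off) for p in ps]; print(name,np.round(a,1),(a[1][1]-a[0][1])/(a[1][0]-a[0][0]))
# edge detection subpixel: strong vertical gradient bright->dark along near edge
im=cv2.imread("pics/s2.png").astype(float).mean(2)
pts=[]
for u in range(218,292,2):
    col=cv2.GaussianBlur(im,(1,3),0)[234:252,u]; g=-np.diff(col); i=np.argmax(g)
    if 0<i<len(g)-1: o=(g[i-1]-g[i+1])/(2*(g[i-1]-2*g[i]+g[i+1])); pts.append((u,234+i+.5+o))
pts=np.array(pts); L=np.array([onplane(u,v,27) for u,v in pts])
from scipy.stats import theilslopes
print(theilslopes(L[:,1],L[:,0])[:2])
```

```text
near [[-122.3   69.5]
 [ 124.7   69.8]] 0.0011667273603383776
far [[-123.5   66.1]
 [ 128.4   65.9]] -0.0006952160833608406
base near top [[-149.5   10.7]
 [ 146.    11.4]] 0.00229599658947653
base near bot [[-149.2    3.6]
 [ 145.6    5. ]] 0.004898172969718263
(np.float64(0.004795938260445857), np.float64(67.61897788406955))
```

Emit:
jog_arm([
  [[0,0,0],[0,0,0],45],
  [[0,0,0],[0,0,0],45],
  [[0,0,0],[0,0,0],45],
  [[0,-15,0],[0,0,0],45],
  [[0,-35,0],[0,0,0],60],
  [[0,-40,0],[0,0,0],85],
  [[0,-40,0],[0,0,0],85],
  [[0,-20,0],[0,-0.12,0],85],
  [[0,0,0],[0,-0.12,0],85],
  [[0,0,0],[0,-0.12,0],85],
  [[0,0,0],[0,-0.12,0],85],
  [[0,0,0],[0,-0.12,0],85],
  [[0,0,0],[0,-0.12,0],85],
  [[0,0,0],[0,-0.12,0],85],
  [[0,0,0],[0,-0.12,0],85],
  [[0,0,0],[0,-0.12,0],85],
  [[0,0,0],[0,-0.12,0],85],
])

```text
time_s: 6.63
position: [467.1, -88.9, 249.2]
orientation: [-1.571, 0.0, 0.695]
contact_force: [-0.2, 0.7, 0.4]
opening: 85.1
```

Emit:
jog_arm([
  [[0,0,0],[0,-0.12,0],85],
  [[0,0,0],[0,-0.12,0],85],
  [[0,0,0],[0,-0.12,0],85],
  [[0,0,0],[0,-0.12,0],85],
  [[0,0,0],[0,-0.12,0],85],
  [[0,0,0],[0,-0.12,0],85],
  [[0,0,0],[0,-0.12,0],85],
  [[0,0,0],[0,-0.12,0],85],
  [[0,0,0],[0,-0.12,0],85],
  [[0,0,0],[0,-0.12,0],85],
  [[0,0,0],[0,-0.09,0],85],
  [[0,0,0],[0,0,0],85],
  [[0,0,0],[0,0,0],85],
])

```text
time_s: 7.72
position: [467.1, -89.0, 249.2]
orientation: [-1.571, -0.0, 1.976]
contact_force: [-1.3, 0.0, -1.5]
opening: 84.7
```

Run:
```python
from h import *
s=arm.sense(); print(s['position'],s['orientation'],s['joints'],s['time_s'])
C=np.array([618.3,260.9]); d=C-s['position'][:2]; w=s['orientation'][2]
print(d, d@[np.cos(w),np.sin(w)], d@[-np.sin(w),np.cos(w)])
for n in ["side","top"]:
  im=arm.read_camera(n)[:,:,::-1]; cv2.imwrite(f"pics/{n}3.png",im)
  cv2.imwrite(f"pics/{n}3c.png",cv2.resize(im[170:280,195:335] if n=="side" else im[160:275,245:345],None,fx=5,fy=5,interpolation=2))
```

```text
[467.09612501 -88.95736151 249.18627664] [-1.57055822e+00 -1.14089821e-04  1.97643061e+00] [-1.88167059e-01  7.22987632e-02 -3.02367024e-01  1.19639173e+00
 -3.86673334e-05 -5.93801356e-01] 7.7167
[151.20387499 349.85736151] 261.8019385251813 -276.98832141781173
```

View pics/side3c.png

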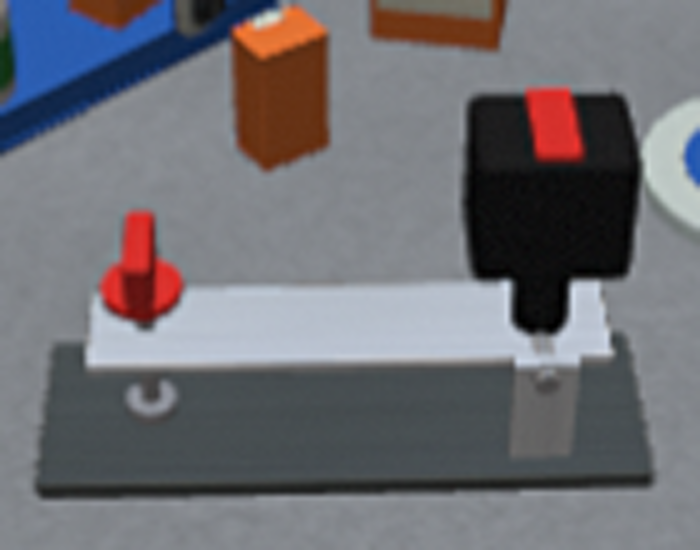

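View pics/top3c.png

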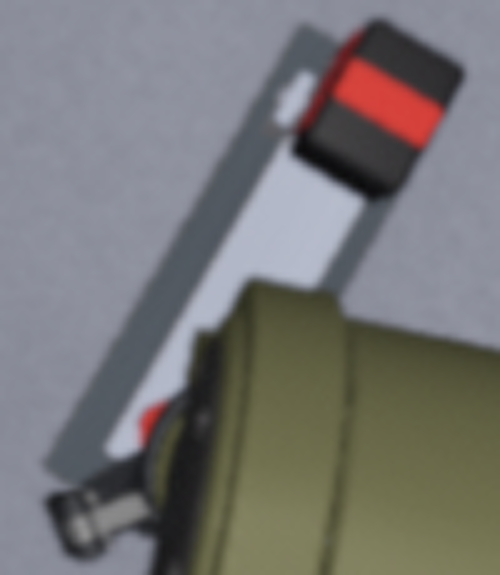

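Run:
```python
from h import *
T=cam("top")
P=lambda x,y:(245+x/5-.4,160+y/5-.4)
C=np.array([552.33,-136.85]); yaw=np.radians(-29.5); y=np.array([np.cos(yaw),np.sin(yaw)]); x=np.array([y[1],-y[0]])
for n,p in dict(fr=(375,17),rr=(464,70),rn=(392,200),fn=(296,148),sf=(343,82),sr=(433,128),sf1=(353,60),sf2=(333,102)).items():
    X=onz(T,*P(*p),188)[:2]; print(n,X,"stand x,y",np.round([(X-C)@x,(X-C)@y],1))
S=cam("side");Q=lambda x,y:(195+x/5-.4,170+y/5-.4)
for n,p in dict(sf=(549,90),sr=(560,160),l=(470,100),r=(632,97),rl=(468,165),rr=(640,170)).items():
    X=onz(S,*Q(*p),188)[:2]; print(n,X,"stand x,y",np.round([(X-C)@x,(X-C)@y],1))
```

```text
fr [ 675.50997475 -173.96311435] stand x,y [-28.4 125.5]
rr [ 650.58699363 -217.78422963] stand x,y [ 22.1 125.4]
rn [ 586.28613201 -182.54789072] stand x,y [23.1 52.1]
fn [ 610.34609654 -135.74827733] stand x,y [-29.5  50. ]
sf [ 643.09507121 -158.38855141] stand x,y [-25.9  89.6]
sr [ 621.75065171 -202.49062743] stand x,y [22.9 92.7]
sf1 [ 654.01610925 -163.22929249] stand x,y [-27.1 101.5]
sf2 [ 633.18786384 -153.56378898] stand x,y [-25.3  78.6]
sf [ 645.24203021 -161.78351292] stand x,y [-24.1  93.1]
sr [ 619.22756122 -205.94639706] stand x,y [27.2 92.2]
l [ 610.15753059 -149.56388752] stand x,y [-17.4  56.6]
r [ 674.36042926 -185.57798203] stand x,y [-17.7 130.2]
rl [ 583.10120002 -188.24671252] stand x,y [29.6 52.1]
rr [ 644.69583876 -229.40619501] stand x,y [ 35.1 126. ]
```

The platform stays level after release, with its near edge running flat from (88,364) to (612,355) in the crop. Now to the carton.

Emit:
jog_arm([
  [[26.2,0,-27.7],[0,0,0],85],
  [[26.2,0,-27.7],[0,0,0],85],
  [[26.2,0,-27.7],[0,0,0],85],
  [[26.2,0,-27.7],[0,0,0],85],
  [[26.2,0,-27.7],[0,0,0],85],
  [[26.2,0,-27.7],[0,0,0],85],
  [[26.2,0,-27.7],[0,0,0],85],
  [[26.2,0,-27.7],[0,0,0],85],
  [[26.2,0,-27.7],[0,0,0],85],
  [[26.2,0,-27.7],[0,0,0],85],
  [[0,0,0],[0,0,0],85],
  [[0,0,0],[0,0,0],85],
])

```text
time_s: 8.82
position: [617.5, 263.3, 247.8]
orientation: [-1.569, 0.0, 1.98]
contact_force: [0.3, -1.2, 0.2]
opening: 85.1
```

Run:
```python
from h import *
s=arm.sense(); print(s['position'],s['orientation'],s['joints'],s['time_s'])
im=arm.read_camera("wrist")[:,:,::-1]; cv2.imwrite("pics/w4.png",im); np.save("w4.npy",np.r_[s['position'],s['orientation']])
```

```text
[617.4534041  263.33269251 247.84958496] [-1.56923874e+00  6.50015166e-05  1.98046665e+00] [ 4.03162188e-01  4.49712404e-01  1.86232943e-01  1.30887399e+00
 -7.51369489e-05 -6.50802395e-03] 8.8167
```

View pics/w4.png

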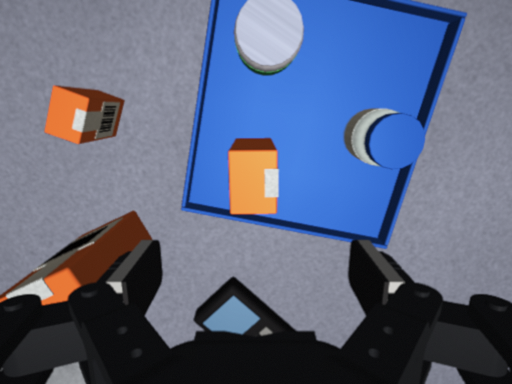

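In the wrist view the carton top spans (229,151) to (278,214), with its strip on the right side at (271,183). The large box at (80,260) is near the left finger, so I'll check the clearance.

Run:
```python
from h import *
v=np.load("w4.npy"); c=cam("wrist",dict(position=v[:3],orientation=v[3:])); im=cv2.imread("pics/w4.png")
hsv=cv2.cvtColor(im,cv2.COLOR_BGR2HSV)
sub=np.zeros(im.shape[:2],np.uint8); sub[145:220,222:285]=1
top=(((hsv[...,0]<22)&(hsv[...,2]>190)&(hsv[...,1]>100))|((hsv[...,1]<60)&(hsv[...,2]>150)))&(sub>0)
cn,_=cv2.findContours(top.astype(np.uint8),0,2); k=max(cn,key=cv2.contourArea); r=cv2.minAreaRect(k); b=cv2.boxPoints(r); print(b)
q=np.array([onz(c,*p,115)[:2] for p in b]); print(q.mean(0),[np.linalg.norm(q[i]-q[(i+1)%4]) for i in range(4)])
for i in range(2):
    d=q[(i+1)%4]-q[i]; print(np.degrees(np.arctan2(d[1],d[0])))
T=cam("top");print("large foot",onz(T,199,148,0),"wrist corner",[onz(c,136,212,z)[:2] for z in (0,20)])
for p in [(178,122),(198,102),(217,119)]: print(onz(T,*p,150)[:2])
cv2.imwrite("pics/w4c.png",cv2.resize(im[135:225,215:295],None,fx=6,fy=6,interpolation=2))
```

```text
[[229. 150.]
 [277. 150.]
 [277. 213.]
 [229. 213.]]
[617.93417904 260.73276485] [np.float64(42.17095432711337), np.float64(58.443572558149405), np.float64(44.51368313813881), np.float64(58.44985924905256)]
113.44351769874595
24.499032614419196
large foot [745.95129951 147.34042525   0.        ] wrist corner [array([741.24566951, 146.22641676]), array([731.79413338, 150.81504075])]
[780.44375237 183.37371696]
[834.98618221 134.21627418]
[790.40950662  83.14929987]
```

View pics/w4c.png

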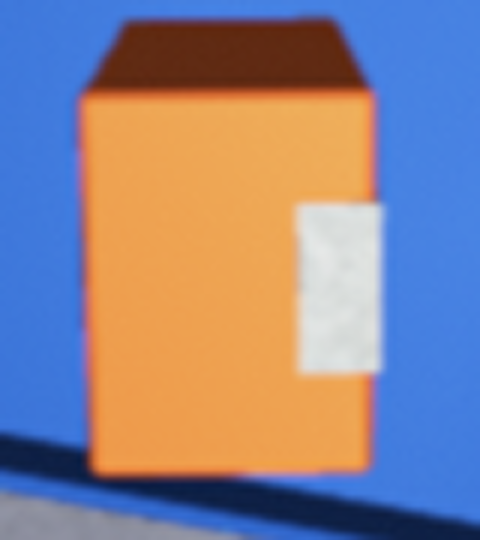

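Emit:
jog_arm([
  [[-2.6,32,0.4],[0,0,0],85],
  [[0,32,0],[0,0,0],85],
  [[0,32,0],[0,0,0],85],
  [[0,32,0],[0,0,0],85],
  [[0,30,0],[0,0,0],85],
  [[0,18,0],[0,0,0],85],
  [[0,0,0],[0,0,0],85],
  [[0,0,0],[0,0,0],85],
])

```text
time_s: 9.53
position: [617.2, 257.3, 73.1]
orientation: [-1.569, 0.0, 1.977]
contact_force: [0.6, -0.2, 0.7]
opening: 85.2
```

Run:
```python
from h import *
s=arm.sense(); print(s['position'],s['orientation'],s['contact_force'])
im=arm.read_camera("wrist")[:,:,::-1]; cv2.imwrite("pics/w5.png",im)
```

```text
[617.15360834 257.28450779  73.07884033] [-1.56863823e+00  1.86123154e-04  1.97709562e+00] [ 0.63387329 -0.16275734  0.67026412]
```

View pics/w5.png

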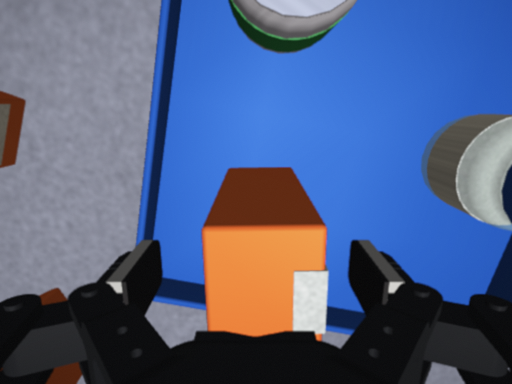

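Emit:
jog_arm([
  [[3,0,-2],[0,0,0],85],
  [[0,0,0],[0,0,0],70],
  [[0,0,0],[0,0,0],55],
  [[0,0,0],[0,0,0],35],
  [[0,0,0],[0,0,0],30],
  [[0,0,0],[0,0,0],30],
  [[0,0,0],[0,0,0],30],
  [[0,0,0],[0,0,0],30],
  [[0,0,0],[0,0,0],30],
  [[0,0,0],[0,0,0],30],
], force=60)

```text
time_s: 10.42
position: [619.5, 262.6, 74.4]
orientation: [-1.573, 0.0, 1.979]
contact_force: [-0.1, -0.9, 6.0]
opening: 43.6
```

Emit:
jog_arm([
  [[0,-10,0],[0,0,0],30],
  [[0,-30,0],[0,0,0],30],
  [[0,-35,0],[0,0,0],30],
  [[0,-35,0],[0,0,0],30],
  [[0,-30,0],[0,0,0],30],
  [[0,-10,0],[0,0,0],30],
  [[0,0,0],[0,0,0],30],
  [[0,0,0],[0,0,0],30],
  [[0,0,0],[0,0,0],30],
])

```text
time_s: 11.17
position: [617.4, 262.0, 220.6]
orientation: [-1.567, -0.0, 1.979]
contact_force: [0.0, -0.2, -1.8]
opening: 43.2
```

Emit:
jog_arm([
  [[0,0,0],[0,-0.06,0],30],
  [[0,0,0],[0,-0.12,0],30],
  [[0,0,0],[0,-0.12,0],30],
  [[0,0,0],[0,-0.12,0],30],
  [[0,0,0],[0,-0.12,0],30],
  [[0,0,0],[0,-0.12,0],30],
  [[0,0,0],[0,-0.12,0],30],
  [[0,0,0],[0,-0.12,0],30],
  [[0,0,0],[0,-0.12,0],30],
  [[0,0,0],[0,-0.12,0],30],
  [[0,0,0],[0,-0.12,0],30],
  [[0,0,0],[0,-0.12,0],30],
  [[0,0,0],[0,-0.12,0],30],
  [[0,0,0],[0,-0.12,0],30],
  [[0,0,0],[0,-0.12,0],30],
  [[0,0,0],[0,-0.12,0],30],
  [[0,0,0],[0,-0.12,0],30],
  [[0,0,0],[0,-0.12,0],30],
  [[0,0,0],[0,-0.12,0],30],
  [[0,0,0],[0,0,0],30],
])

```text
time_s: 12.83
position: [617.4, 261.9, 220.3]
orientation: [-1.574, -0.004, -2.081]
contact_force: [-0.6, -0.4, -2.0]
opening: 43.1
```

Run:
```python
from h import *
s=arm.sense(); print(s['position'],s['orientation'],s['joints'],s['contact_force'],s['opening'],s['time_s'])
for n in ["side","top","wrist"]: cv2.imwrite(f"pics/{n}6.png",arm.read_camera(n)[:,:,::-1])
w=s['orientation'][2]
d=np.array([708.,-52.6])-s['position'][:2]; print(d,d@[np.cos(w),np.sin(w)], d@[-np.sin(w),np.cos(w)])
a=np.hstack([cv2.imread("pics/side6.png")[60:300,100:360],cv2.imread("pics/top6.png")[60:300,80:340]]); cv2.imwrite("pics/m6.png",cv2.resize(a,None,fx=1.5,fy=1.5))
```

```text
[617.36407982 261.92841715 220.32044543] [-1.57367156 -0.00368928 -2.08118769] [ 4.01244682e-01  4.58126693e-01  1.36947804e-01  1.25429478e+00
  1.33887022e-05 -2.22995134e+00] [-0.58376673 -0.36903796 -2.01069919] 43.085084824690604 12.8333
[  90.63592018 -314.52841715] 230.1654877192576 232.73771393059428
```

View pics/m6.png

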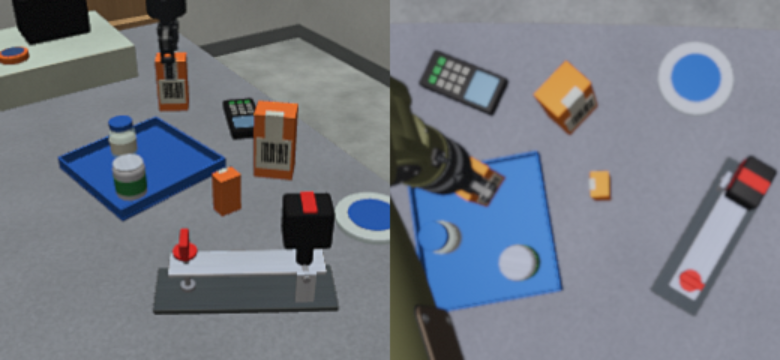

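View pics/wrist6.png

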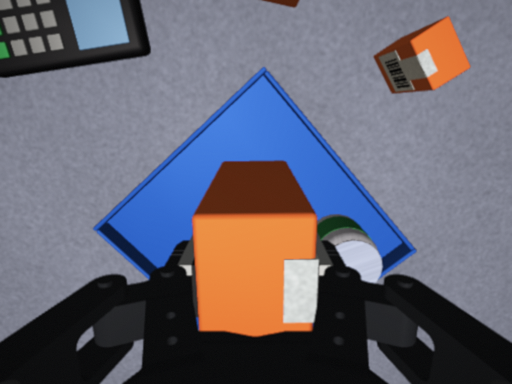

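The label faces the scanner direction and the carton is well seated. Carrying it over now.

Emit:
jog_arm([
  [[8,0,8],[0,0,0],30],
  [[16,0,16],[0,0,0],30],
  [[22,0,22],[0,0,0],30],
  [[22,0,22],[0,0,0],30],
  [[22,0,22],[0,0,0],30],
  [[22,0,22],[0,0,0],30],
  [[22,0,22],[0,0,0],30],
  [[22,0,22],[0,0,0],30],
  [[22,0,22],[0,0,0],30],
  [[22,0,22],[0,0,0],30],
  [[16,0,16],[0,0,0],30],
  [[14,0,16],[0,0,0],30],
  [[0,12,0],[0,0,0],30],
  [[0,12,0],[0,0,0],30],
  [[0,12,0],[0,0,0],30],
  [[0,10,0],[0,0,0],30],
  [[0,0,0],[0,0,0],30],
  [[0,0,0],[0,0,0],30],
  [[0,0,0],[0,0,0],30],
  [[0,0,0],[0,0,0],30],
])

```text
time_s: 14.65
position: [708.4, -51.6, 178.3]
orientation: [-1.569, 0.001, -2.084]
contact_force: [-1.0, 0.0, -1.2]
opening: 43.6
```

Run:
```python
from h import *
s=arm.sense(); print(s['position'],s['orientation'],s['joints'],s['contact_force'],s['opening'],s['time_s'])
for n in ["side","top"]: cv2.imwrite(f"pics/{n}7.png",arm.read_camera(n)[:,:,::-1])
a=cv2.resize(cv2.imread("pics/side7.png")[80:300,190:390],None,fx=2.5,fy=2.5,interpolation=2)
b=cv2.resize(cv2.imread("pics/top7.png")[100:280,180:360],None,fx=3,fy=3,interpolation=2)
cv2.imwrite("pics/s7c.png",a);cv2.imwrite("pics/t7c.png",b)
```

```text
[708.40747153 -51.5975667  178.32426951] [-1.56941130e+00  6.14260430e-04 -2.08387999e+00] [-7.26914053e-02  5.46221619e-01  1.79898753e-01  1.20295873e+00
 -3.47800149e-05 -2.70119999e+00] [-1.00805474  0.04415445 -1.1982415 ] 43.63047194853694 14.65
```

View pics/s7c.png

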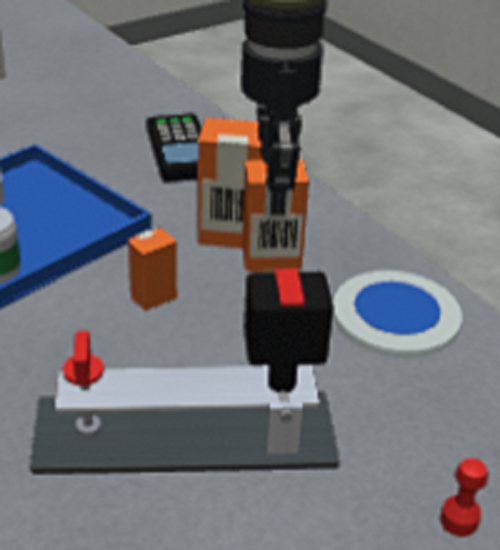

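View pics/t7c.png

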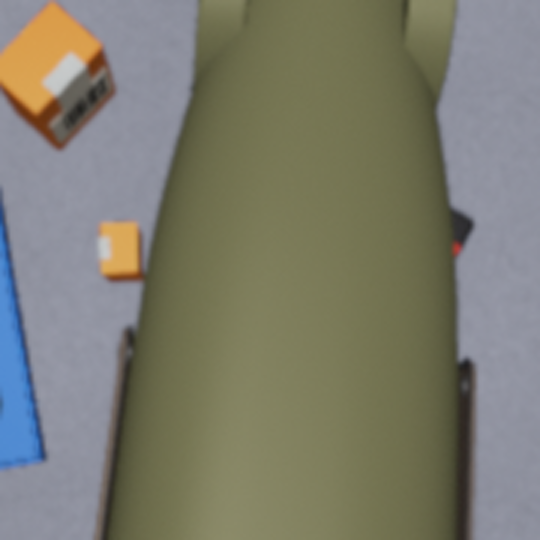

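Run:
```python
from h import *
S=cam("side"); C=np.array([552.33,-136.85]); yaw=np.radians(-29.5); y=np.array([np.cos(yaw),np.sin(yaw)]); x=np.array([y[1],-y[0]])
def onplane(u,v,off):
    o,d=ray(S,u,v); k=((C+off*x-o[:2])@x)/(d[:2]@x); X=o+d*k; return np.round([(X[:2]-C)@y-94, X[2]],1)
im=cv2.imread("pics/side7.png"); cv2.imwrite("pics/s7d.png",cv2.resize(im[135:195,280:325],None,fx=10,fy=10,interpolation=2))
print(onplane(301,174,-128))
```

```text
[  4.1 154.5]
```

View pics/s7d.png

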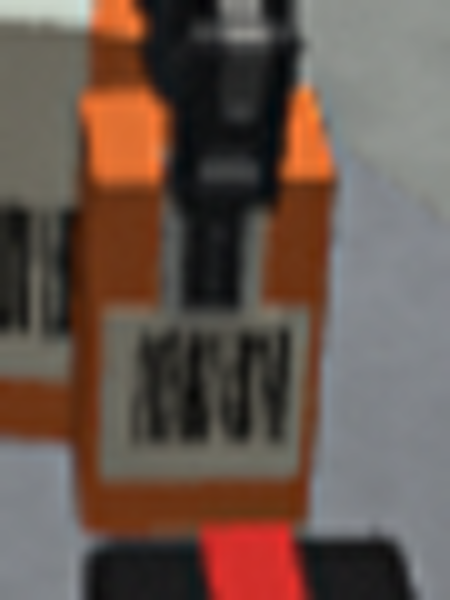

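Emit:
jog_arm([
  [[0,2,-1],[0,0,0],30],
  [[0,2,-1],[0,0,0],30],
  [[0,0,0],[0,0,0],30],
  [[0,0,0],[0,0,0],30],
  [[0,0,0],[0,0,0],30],
  [[0,0,0],[0,0,0],30],
  [[0,0,0],[0,0,0],30],
  [[0,0,0],[0,0,0],30],
  [[0,0,0],[0,0,0],30],
  [[0,0,0],[0,0,0],30],
  [[0,0,0],[0,0,0],30],
  [[0,0,0],[0,0,0],30],
])

```text
time_s: 15.75
position: [706.1, -50.9, 173.3]
orientation: [-1.571, -0.0, -2.084]
contact_force: [-0.5, -0.3, -2.0]
opening: 43.7
```

Run:
```python
from h import *
s=arm.sense(); print(s['position'],s['orientation'],np.abs(s['qd']).max(),s['contact_force'],s['opening'],s['time_s'])
S=cam("side"); C=np.array([552.33,-136.85]); yaw=np.radians(-29.5); y=np.array([np.cos(yaw),np.sin(yaw)]); x=np.array([y[1],-y[0]])
W=C-28*x+94*y; L=s['position'][:2]+22*x   # label face from TCP
print("label in window x,y",(L-W)@x,(L-W)@y,"dyaw deg",np.degrees(s['orientation'][2])-np.degrees(np.arctan2(x[1],x[0])))
for n in ["side","wrist"]: cv2.imwrite(f"pics/{n}8.png",arm.read_camera(n)[:,:,::-1])
im=cv2.imread("pics/side8.png")
cv2.imwrite("pics/s8d.png",cv2.resize(im[135:275,195:325],None,fx=4,fy=4,interpolation=2))
```

```text
[706.10344892 -50.87685926 173.31078084] [-1.57080884e+00 -1.51049246e-05 -2.08424163e+00] 0.0016106302274499036 [-0.50541603 -0.26386241 -1.98241391] 43.661910662968104 15.75
label in window x,y -100.54888190874706 -2.497602887592737 dyaw deg 0.08175086391618436
```

View pics/s8d.png

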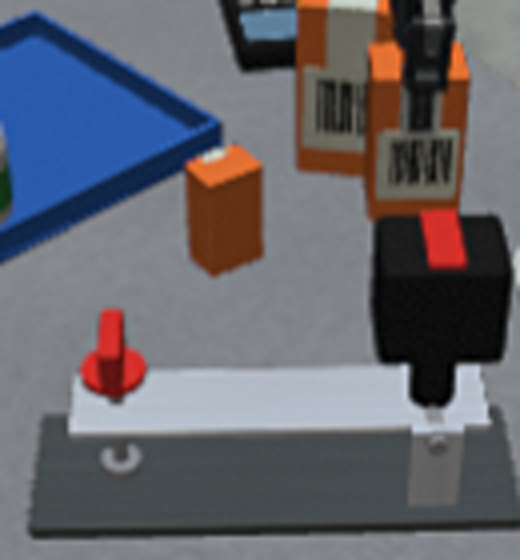

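View pics/wrist8.png

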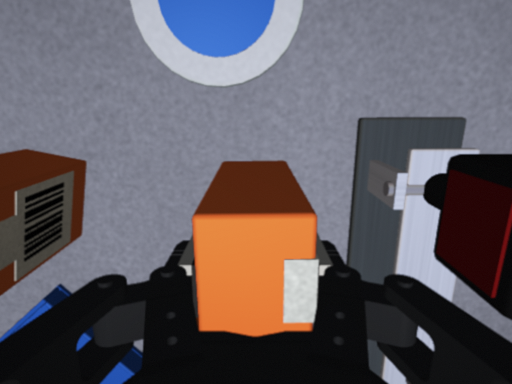

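Every check agrees within a few millimetres, so I'm handing in.

```bash
python3 -c "
from bench import arm
print(arm.close_job()); s=arm.sense(); print(s['time_s'],s['position'],s['contact_force'])"
```

```text
the job is handed in; nothing more can be done
None
the job is handed in; nothing more can be done
```

I levelled the platform, lifted the middle-sized carton out of the tray and handed the job in at about 16 s, holding its label in front of the scanner window. No verdict is reported.

- **Platform:** one grasp turned the knob 1.35 rad clockwise. The side camera put the remaining tilt between 0 and 0.005 rad, and pictures after release and at the end still looked level.
- **Carton:** it was gripped with the fingers reading 43.7 mm open, against its 44 mm thickness. The final wrist picture shows it centred in the jaws and clear of everything else.
- **Label position:** going by the arm's pose, the label is about 100 mm in front of the window and 2.5 mm to the side. It is about level with the window in height and turned less than 1° off square.
- **Independent check:** before the last small correction, the side view put the label about 3–4 mm sideways and 4.5 mm high. I then moved it 2 mm sideways and 4 mm down (the arm read 5 mm lower afterwards). That matches the pose estimate to within about 4 mm.
- **Not checked:** I didn't re-measure the label from a picture after that correction, because the arm blocked the top view. I also didn't separately measure the tin, jar and stamp at the end. The arm never touched them, and later side-view pictures taken during the carry showed them standing.

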